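# Put the jar, shackle and spinner back on their own boards

## Robot

A 6-joint arm with a two-finger parallel gripper is mounted at the origin on the work surface. World frame = base frame: x ahead of the robot, y to its left, z up, the work surface at z = 0. Lengths are in m, angles in rad, forces in N, time in s.
With the tool pointing down it reaches from about 0.375 to 0.9 m from the base axis. Payload 3.1 kg.
Tool frame: the origin (TCP) lies where the fingers leave the gripper's body, on its centre line; the fingertips stand 73 mm ahead of it and the grasp point (between the pads) lies 54 mm ahead of it; z points along the fingers, y is the line along which they close (so a half turn about z gives the same grasp; the last joint's range is limited). The gripper opens to 85 mm and grips with 20 to 120 N. Pads are 22 mm wide; open, the fingers measure 114 mm over their backs; the gripper's body (76 mm by 85 mm) begins 54 mm behind the grasp point. The pads swing forward as they close: fully open they stand 13 mm farther back than shut.
Start: joints at [1.073, 0.527, 1.433, -0, 1.181, -0.178], TCP at [0.196, 0.593, 0.304] pointing down, gripper open.
Joint ranges: [-3.08, 3.08], [-0.75, 2.2], [0.22, 2.44], [-1.43, 4.57], [0, 2.65], [-2.85, 2.85]. Speed limits (rad/s): [2.79, 2.79, 3.14, 3.14, 3.14, 3.14].

## Interface

Orientations are given as a unit quaternion [x, y, z, w].
In Python, from station import manip gives the robot as it stands.
- The arm moves only by the tool step_arm, never from a script. Its argument "moves" is one flat list of numbers, 5 for each row, row after row: the opening, from 0 (shut) to 1 (fully open), then the shift along the world's x, y, z scaled (see below), then the turn about the world's z scaled (see below). In form: [fingers, x, y, z, yaw, fingers, x, y, z, yaw, ...]. A call has 1 to 12 rows; each row is the pose to reach, as a shift and turn from the pose commanded when the call began, turning the shorter way round; what a row does not reach only later rows make up. The controller multiplies each number of a shift by 200 mm and each number of a turn by pi rad. A row lasts 1/8 s, in which the tool goes at most 62.5 mm and 10.7 degrees, less where a joint would pass 70% of its speed; a pose out of reach is approached as far as the arm can. A call with a number of a shift or a turn outside -1 to 1 is refused whole. A call with a gripper value outside its range is refused whole. The fingers move at their own pace and stop on an object; "grip_force" is the grip in N (left out, the last holds). Time passes only in rows, so rows that repeat a pose let the fingers close. It gives the time, the measured TCP pose, the force, the opening and the grip force at its end, in the units of the state.
- manip.sense(): the state, without advancing time (a new reading comes with each control period).
- manip.snapshot(name): name is "scene" or "top"; returns a dict with "color" (480x640x3 uint8, blue, green, red), "z_map" (480x640 float32, m along the optical axis (not along the pixel's ray), 0 where there is no reading), "fovy" (degrees; the focal length in pixels is half the picture's height over the tangent of half this angle, whatever the lens; pixels are square), "cx", "cy" (the principal point, pixels), "R" (3x3) and "t" (3): a world point X has camera coordinates R X + t. Camera axes: x right, y down, z forward; pixel columns grow to the right and rows downward; lengths in m; the calibration is good to about 2 mm. A picture is of the moment at which its call begins.
- manip.sign_off(): hands the job in; it is judged then, once.
The state is a dict: "t": time; "q": joint angles; "qd": joint speeds; "tau": joint torques, N m; "tcp_pos": TCP position; "tool_rot": TCP orientation; "force": force on the tool from outside, world axes, zero at the start; "ft_torque": the same for the moment, N m; "finger_gap": opening from 0.0 (shut) to 1.0 (fully open); "gripper_force": force on a finger pad.
Only numpy, scipy, OpenCV 4.12 (cv2) and the standard library are available. Lean on these libraries where they do the work, as an engineer would, in place of code of your own. Each camera call takes 0.05 s, during which the arm holds its last target. There are 200 camera calls.

## Task

The jar, the shackle and the spinner have been put back on one another's boards. Using the ribbed rubber mat as the free spot (set one of them down on it and let go), move them round so that the jar stands in the middle of the round board, the shackle lies flat in the middle of the square board, and the spinner lies flat in the middle of the long board, pointing along it. The jar is glass: keep it upright and set it down gently, and leave the mug, the cork float and the block of sinkers where they are.

Things in the scene. Friction and masses are not known exactly. Their poses are not given: they have to be found in the camera images.
- jar_mid (a point): Loose lidded amber glass jar with a metal screw lid, about 0.2 kg, upright, 52 mm in diameter and 75 mm tall. This point is its centre, half-way up (37.5 mm above its underside); z is its axis, up. At the start it stands on the square board.
- shackle_mid (a point): Loose galvanised bow shackle with pin, 0.16 kg, lying flat on the long board at the start, 12 mm thick, 62 mm long along its x (crown of the bow at +31 mm, pin at -22 mm, 57 mm long). This point is the middle of its outline, 6 mm above its underside, inside the bow. y runs across the bow, parallel to the pin; here it is 53 mm wide over the outside and can be gripped across y.
- spinner_mid (a point): Loose bright metal mackerel spinner without hooks, about 0.06 kg: a flat slender leaf 84 mm long along its x, 23 mm wide in the middle across its y, narrowing to the ends, 8 mm thick, lying flat. This point is its centre, half-way up (4 mm above its underside). Either end may point either way. At the start it lies on the round board.
- round_board_top (a point): Round pine board, 120 mm in diameter, 12 mm thick, flat, no rim, a thin burnt ring near its edge. The jar's own place. Fixed; may be turned a little. This point is the centre of its top face, 12 mm above the slate.
- square_board_top (a point): Square pine board, 110 x 110 mm, 12 mm thick, flat, no rim, a thin burnt square near its edge. The shackle's own place. Fixed; may be turned a little. This point is the centre of its top face, 12 mm above the slate.
- long_board_top (a point): Long pine board, 170 mm along its x and 75 mm along its y, 12 mm thick, flat, no rim, a thin burnt oval near its edge. The spinner's own place; x is the direction it should point along, either way round. Fixed; may be turned a little. This point is the centre of its top face, 12 mm above the slate.
- mat_top (a point): Ribbed black rubber mat, 130 mm along its x and 95 mm along its y, 6 mm thick, empty at the start: the free spot. Fixed; may be turned a little. This point is the centre of its top face, 6 mm above the slate.
- sinker_block: Bystander, loose: wooden block 65 x 150 mm, 41 mm tall with four grey lead egg sinkers set in it. Origin at the centre of its underside. Beyond the boards; leave it alone.
- mug: Bystander, loose: blue enamel mug, 80 mm in diameter and 80 mm tall, handle at its +y. Origin at the centre of its underside. Beyond the boards; leave it alone.
- float: Bystander, loose: round cork net float, 84 mm in diameter, 45 mm tall. Origin at the centre of its underside. Beyond the boards; leave it alone.
Not all that is in view belongs to the job. Of the things like the part that bears shackle_mid, leave any that is purple; of the rest the smaller one is meant.

How it is judged:
On the way:
1. one of the three has been set down on the rubber mat (its centre within 40 mm of the mat's centre, resting on it) and let go (((horizontal distance between jar_mid and mat_top below 0.04 m and z of jar_mid in the frame of mat_top between 0.0325 and 0.0425 m and linear speed of jar below 0.02 m/s and angular speed of jar below 0.2 rad/s and contact force between the fingers and jar below 0.1 N) or (horizontal distance between shackle_mid and mat_top below 0.04 m and z of shackle_mid in the frame of mat_top between 0.001 and 0.011 m and linear speed of shackle below 0.02 m/s and angular speed of shackle below 0.2 rad/s and contact force between the fingers and shackle below 0.1 N) or (horizontal distance between spinner_mid and mat_top below 0.04 m and z of spinner_mid in the frame of mat_top between -0.001 and 0.009 m and linear speed of spinner below 0.02 m/s and angular speed of spinner below 0.2 rad/s and contact force between the fingers and spinner below 0.1 N))), for 0.2 s.
At the end, for the whole second after the job is handed in: Jar upright (0.1 rad) on the round board, shackle flat on the square, spinner flat on the long; each centre within 15 mm of the board's centre and 5 mm of its resting height, spinner within 0.26 rad of the board's length; all released and at rest (horizontal distance between jar_mid and round_board_top below 0.015 m and z of jar_mid in the frame of round_board_top between 0.0325 and 0.0425 m and linear speed of each of jar, shackle, spinner below 0.02 m/s and angular speed of each of jar, shackle, spinner below 0.2 rad/s and horizontal distance between shackle_mid and square_board_top below 0.015 m and z of shackle_mid in the frame of square_board_top between 0.001 and 0.011 m and horizontal distance between spinner_mid and long_board_top below 0.015 m and z of spinner_mid in the frame of long_board_top between -0.001 and 0.009 m and angle between jar_mid's own z axis and vertical below 0.1 rad and angle between the x axis of spinner_mid and the x axis of long_board_top, either way round below 0.26 rad); the robot touches nothing.
It fails at once if the jar is tipped more than 0.5 rad (angle between jar_mid's own z axis and vertical above 0.5 rad).
It fails at once if the jar is dropped or knocked (moves faster than 0.5 m/s out of the fingers, a fall of about 13 mm), or is pressed on the round board with more than 60 N ((contact force between the fingers and jar below 0.5 N and linear speed of jar above 0.5 m/s) or contact force between jar and round_board above 60 N).
It fails at once if the mug, the float or the sinker block is moved more than 20 mm (distance of any of mug, float, sinker_block from where it was at the start of the episode above 0.02 m).
It also fails if it takes over 120 s, if anything falls off the work surface, if the arm or the gripper's body presses on something with over 40 N, if the wrist force passes 120 N, or if a joint passes its speed limit or range.

## Working session

There is one attempt and no reset: what is moved stays moved. The work goes in short steps, Python scripts to look and compute and a tool call to move; the robot and the scene stay as the last step left them, time stands still between calls to the robot, and variables do not carry over. Pictures are saved under pics/ and viewed, at most 14 in all, crops included, and the job is handed in when it is done.

Besides the shell and the picture viewer there is one more tool, called after "Request:" as name(argument=value, ...) on one line, values as JSON. step_arm: Moves the arm, as the interface text tells. Its arguments: {"type":"object","properties":{"moves":{"type":"array","items":{"type":"number"}},"grip_force":{"type":"number"}},"required":["moves"]}

```bash
ls; mkdir -p pics
python3 - <<'E'
from station import manip
import cv2,numpy as np
for n in ("top","scene"):
    s=manip.snapshot(n); cv2.imwrite(f"pics/{n}0.png",s["color"]); np.savez(f"{n}0.npz",**s)
    print(n,s["fovy"],s["cx"],s["cy"],s["R"].round(3).tolist(),s["t"].round(3))
print(manip.sense())
E
```

```text
pics
top 48.0568009908229 307.18780598649096 241.02737248765612 [[-0.003, -1.0, 0.014], [-0.986, 0.0, -0.166], [0.166, -0.014, -0.986]] [-0.015  0.565  0.925]
scene 46.92135576675474 321.71353885437105 249.96778246599942 [[-0.502, 0.865, 0.013], [0.496, 0.3, -0.815], [-0.708, -0.402, -0.58]] [ 0.272 -0.23   1.396]
{'t': 0.1, 'q': array([ 1.07352655e+00,  5.28351953e-01,  1.43377046e+00,  6.66766523e-07,
        1.18141466e+00, -1.78514367e-01]), 'qd': array([ 0.0008658 , -0.00128295, -0.0040989 , -0.00110286, -0.00231247,
        0.00063542]), 'tau': array([-1.16526833e-03, -4.43307030e+01, -1.78586876e+01, -3.11346557e-04,
        3.99330806e-03, -2.75131572e-05]), 'tcp_pos': array([0.19560119, 0.59307181, 0.30304558]), 'tool_rot': array([ 1.58703881e-01,  9.87325748e-01, -9.17133766e-04, -3.22577277e-04]), 'force': array([ 1.26762661, -0.71222044, -0.25020332]), 'ft_torque': array([-0.05070671, -0.00595164, -0.01460887]), 'gripper_force': 0.0, 'finger_gap': 1.0034394837626892}
```

View pics/top0.png

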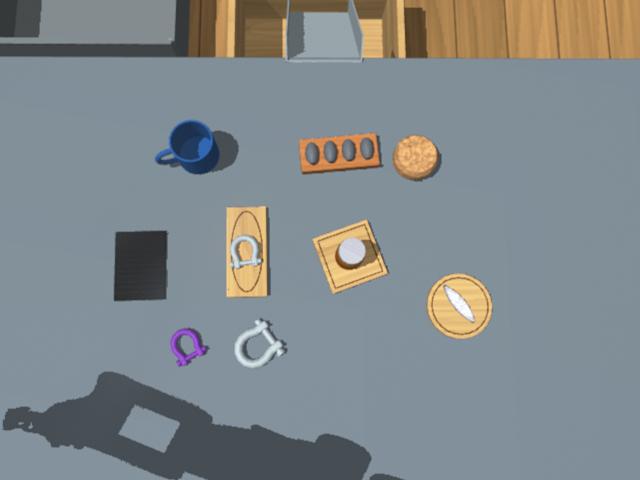

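View pics/scene0.png

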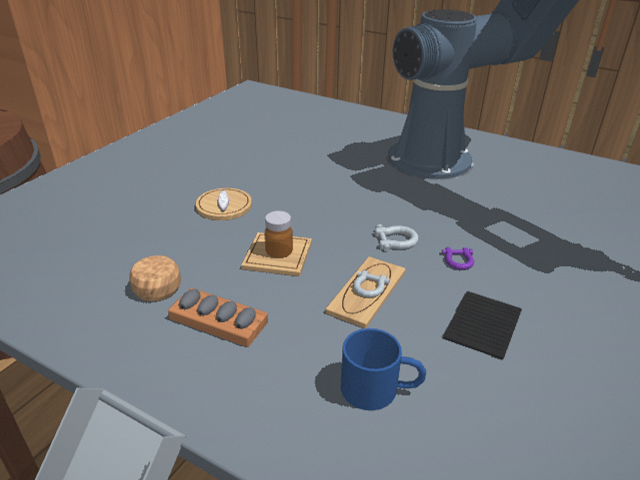

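Three shackles in the top view: grey at (246,252) on the long board, purple at (187,346), larger grey at (258,345). The task means the one at (246,252), since it is not purple and is the smaller of the two grey ones. The jar is at (351,252) on the square board, the spinner at (459,304) on the round board, and the empty mat at (140,265).

```bash
cat > h.py <<'E'
import cv2,numpy as np
from station import manip
def ray(s,px,z):
    f=240/np.tan(np.radians(s["fovy"])/2); px=np.asarray(px,float).reshape(-1,2)
    d=np.c_[(px[:,0]-s["cx"])/f,(px[:,1]-s["cy"])/f,np.ones(len(px))]@s["R"]
    C=-s["R"].T@s["t"]; return (C+d*((z-C[2])/d[:,2])[:,None])[:,:2]
def height(s,m):
    f=240/np.tan(np.radians(s["fovy"])/2); v,u=np.nonzero(m&(s["z_map"]>0)); Z=s["z_map"][v,u]
    X=np.c_[(u-s["cx"])/f*Z,(v-s["cy"])/f*Z,Z]; return np.median(((X-s["t"])@s["R"])[:,2])
def blob(s,mask,box,z):
    """largest blob in pixel box -> world minAreaRect (mm), long-side angle, hull, filled mask"""
    x0,y0,x1,y1=box; m=np.zeros(mask.shape,np.uint8); m[y0:y1,x0:x1]=mask[y0:y1,x0:x1]
    c=max(cv2.findContours(m,cv2.RETR_EXTERNAL,cv2.CHAIN_APPROX_NONE)[0],key=cv2.contourArea)
    w=(ray(s,c,z)*1000).astype(np.float32); r=cv2.minAreaRect(w); b=cv2.boxPoints(r)
    e=max(b[1]-b[0],b[2]-b[1],key=np.linalg.norm); a=np.degrees(np.arctan2(e[1],e[0]))%180
    k=np.zeros_like(m); cv2.drawContours(k,[c],-1,255,-1)
    return dict(c=np.round(r[0],1),size=np.round(sorted(r[1]),1),ang=round(float(a),1),w=w,h=round(1000*float(height(s,(k>0)&(mask>0))),1))
def masks(s):
    hsv=cv2.cvtColor(s["color"],cv2.COLOR_BGR2HSV); H,S,V=cv2.split(hsv)
    slate=(S>20)&(H>90)&(H<125)&(V<135)
    return dict(notslate=((~slate)*255).astype(np.uint8),metal=((S<70)&(V>130)&((H>85)|(S<40))).astype(np.uint8)*255,
                wood=((H>8)&(H<28)&(S>80)&(V>120)).astype(np.uint8)*255,dark=((V<45)*255).astype(np.uint8))
def show(n,b): print(n,b["c"],b["size"],b["ang"],"h",b["h"])
E
python3 - <<'E'
from h import *
s=dict(np.load("top0.npz")); m=masks(s)
for n,k,box,z in [("round","wood",(420,265,500,345),.012),("square","wood",(305,212,395,300),.012),("long","wood",(220,200,275,304),.012),
 ("mat","dark",(105,222,175,308),.006),("shackle","metal",(228,225,266,280),.018),("bigshackle","metal",(225,310,295,375),.018),("spinner","metal",(435,275,485,335),.018),("lid","metal",(330,232,372,275),.087)]:
    b=blob(s,m[k],box,z); show(n,b)
    if n in("shackle","spinner","lid"): print("  circle",cv2.minEnclosingCircle(b["w"]))
print("C",-s["R"].T@s["t"])
big=np.hstack([cv2.resize(s["color"][220:290,215:285],(390,390),interpolation=2),cv2.resize(s["color"][265:345,420:500],(390,390),interpolation=2)])
big2=np.hstack([cv2.resize(m["metal"][220:290,215:285],(390,200)),cv2.resize(m["metal"][265:345,420:500],(390,200))])
cv2.imwrite("pics/crop0.png",np.vstack([big,cv2.cvtColor(big2,8)]))
E
```

```text
round [ 449.8 -296. ] [117.8 118.5] 87.7 h 11.8
square [542.6 -95.4] [110.  110.3] 109.9 h 11.7
long [551.9  97.5] [ 73.6 168.5] 0.6 h 11.5
mat [467.9 338.3] [0.  1.8] 3.2 h 3.2
shackle [551.2 102.2] [56.5 60.2] 9.5 h 22.5
  circle ((547.0228271484375, 101.50938415527344), 34.70338821411133)
bigshackle [385.4  70.8] [113.6 125.9] 89.9 h 0.3
spinner [ 453.4 -294.2] [22.6 82.2] 43.7 h 19.7
  circle ((453.4404296875, -294.16888427734375), 41.22786331176758)
lid [541.3 -92.6] [43.7 45.2] 90.0 h 86.6
  circle ((540.8823852539062, -92.17457580566406), 23.670734405517578)
C [ 0.40285975 -0.00212469  1.00657061]
```

View pics/crop0.png

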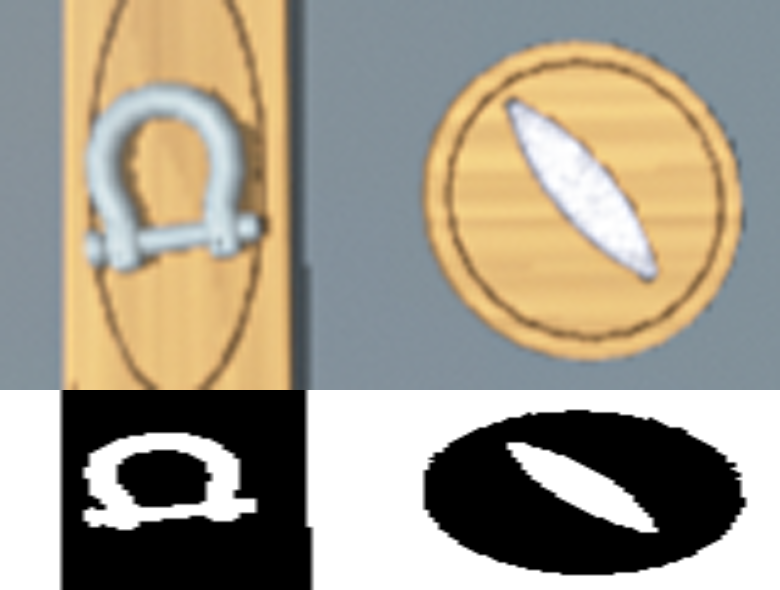

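Confirmed in the crop: the smaller grey shackle lies on the long board, crown toward +x, and the spinner lies at about 44°. The spinner goes to the mat first, so I'm moving towards it.

Request:
step_arm(moves=[1,1,-1,0,-0.25,1,1,-1,0,-0.25,1,1,-1,0,-0.25,1,1,-1,0,-0.25,1,1,-1,0,-0.25,1,1,-1,0,-0.25], grip_force=40)

```text
t: 0.85
tcp_pos: [0.3976, 0.3917, 0.3036]
tool_rot: [0.526, 0.85, -0.0, -0.0]
force: [0.9, 1.0, 0.1]
finger_gap: 1.003
gripper_force: 0.0
```

Request:
step_arm(moves=[1,0.285,-1,0,-0.2,1,0.285,-1,0,-0.2,1,0.285,-1,0,-0.2,1,0.285,-1,0,-0.2,1,0.285,-1,0,-0.2])

```text
t: 1.48
tcp_pos: [0.4527, 0.1932, 0.3038]
tool_rot: [0.762, 0.647, -0.0, -0.0]
force: [0.2, 0.3, 0.1]
finger_gap: 0.998
gripper_force: 0.0
```

Request:
step_arm(moves=[1,0,-1,0,-0.2,1,0,-1,0,-0.2,1,0,-1,0,-0.2,1,0,-1,0,-0.2,1,0,-1,0,-0.2])

```text
t: 2.1
tcp_pos: [0.4529, -0.0059, 0.3038]
tool_rot: [0.925, 0.381, 0.0, -0.0]
force: [0.8, 0.8, 0.2]
finger_gap: 1.002
gripper_force: 0.0
```

Request:
step_arm(moves=[1,0,-1,-0.5,0,1,0,-1,-0.5,0,1,0,-1,-0.5,0,1,0,-1,-0.5,0,1,0,-1,-0.5,0])

```text
t: 2.72
tcp_pos: [0.4536, -0.2064, 0.2026]
tool_rot: [0.925, 0.381, -0.0, -0.001]
force: [0.4, -0.3, -0.0]
finger_gap: 1.001
gripper_force: 0.0
```

```bash
cat >> h.py <<'E'
def state():
    s=manip.sense(); x,y,z,w=s["tool_rot"]
    a=np.degrees(np.arctan2(y*y-x*x+w*w-z*z,2*(x*y-w*z)))
    print("t",round(s["t"],2),"tcp",(s["tcp_pos"]*1000).round(1),"closing",round(float(a),1),"q",s["q"].round(2),"F",s["force"].round(1),"gap",round(s["finger_gap"],3),"gf",round(float(s["gripper_force"]),1))
    return s["tcp_pos"]*1000,a
def goto(xy,z=None,close=None):
    p,a=state(); d=np.r_[np.array(xy)-p[:2],(z-p[2]) if z else 0]; print("units",(d/200).round(3),"yaw",None if close is None else round((((close-a)+90)%180-90)/180,3))
E
python3 - <<'E'
from h import *
goto((453.2,-294.2),87,133.7)
s=dict(np.load("top0.npz")); V=s["color"].max(2)
show("mat",blob(s,((V<60)*255).astype(np.uint8),(105,222,175,308),.006))
E
```

```text
t 2.73 tcp [ 453.6 -206.4  202.6] closing -45.2 q [-0.65  0.52  1.84  0.    0.78  0.14] F [ 0.4 -0.3 -0. ] gap 1.001 gf 0.0
units [-0.002 -0.439 -0.578] yaw -0.006
mat [526.6 295.3] [ 93.2 126.3] 1.8 h 5.5
```

Request:
step_arm(moves=[0.6,0,-0.44,0,0,0.6,0,-0.44,0,0,0.6,0,-0.44,-0.25,0,0.6,0,-0.44,-0.5,0,0.6,0,-0.44,-0.575,0,0.6,0,-0.44,-0.575,0,0,0,-0.44,-0.575,0,0,0,-0.44,-0.575,0,0,0,-0.44,-0.575,0,0,0,-0.44,-0.575,0,0,0,-0.44,-0.575,0,0,0,-0.44,-0.575,0])

```text
t: 4.22
tcp_pos: [0.4537, -0.2949, 0.091]
tool_rot: [0.925, 0.38, 0.001, 0.002]
force: [0.7, 2.5, 5.3]
finger_gap: 0.239
gripper_force: 37.9
```

```bash
python3 -c "
from h import *
state()"
```

```text
t 4.22 tcp [ 453.7 -294.9   91. ] closing -45.3 q [-0.78  0.75  1.79  0.    0.6   0.01] F [0.7 2.5 5.3] gap 0.239 gf 37.9
```

Request:
step_arm(moves=[0,0,0,0.3,0,0,0,0,0.6,0,0,0,0.4,0.8,0.1,0,0,0.7,0.8,0.2,0,0.1,1,0.8,0.25,0,0.1,1,0.8,0.25,0,0.1,1,0.8,0.25])

```text
t: 5.1
tcp_pos: [0.4728, -0.0928, 0.2501]
tool_rot: [0.707, 0.707, 0.0, 0.001]
force: [-0.3, -0.8, -0.8]
finger_gap: 0.24
gripper_force: 38.0
```

Request:
step_arm(moves=[0,0.1,0.3,0,0.05,0,0.2,0.6,0,0.1,0,0.2,1,0,0.2,0,0.2,1,0,0.25,0,0.2,1,0,0.25,0,0.2,1,0,0.25])

```text
t: 5.85
tcp_pos: [0.5132, 0.1047, 0.2493]
tool_rot: [0.386, 0.922, 0.0, 0.0]
force: [0.4, 0.1, -0.0]
finger_gap: 0.234
gripper_force: 38.0
```

Request:
step_arm(moves=[0,0.05,0.3,0,0.05,0,0.05,0.6,0,0.1,0,0.07,0.95,0,0.2,0,0.07,0.95,0,0.25,0,0.07,0.95,0,0.25,0,0.07,0.95,0,0.25])

```text
t: 6.6
tcp_pos: [0.5273, 0.2946, 0.2489]
tool_rot: [0.004, 1.0, -0.0, 0.0]
force: [0.3, -0.6, -0.7]
finger_gap: 0.233
gripper_force: 38.1
```

Run:
```python
from h import *
goto((526.6,295.3),85.5,91.8)
for n in ("top","scene"):
    s=manip.snapshot(n); cv2.imwrite(f"pics/{n}1.png",s["color"])
```

```text
t 6.6 tcp [527.3 294.6 248.9] closing 89.5 q [ 0.32  0.57  1.54 -0.    1.04 -1.24] F [ 0.3 -0.6 -0.7] gap 0.233 gf 38.1
units [-0.004  0.003 -0.817] yaw 0.013
```

View pics/scene1.png

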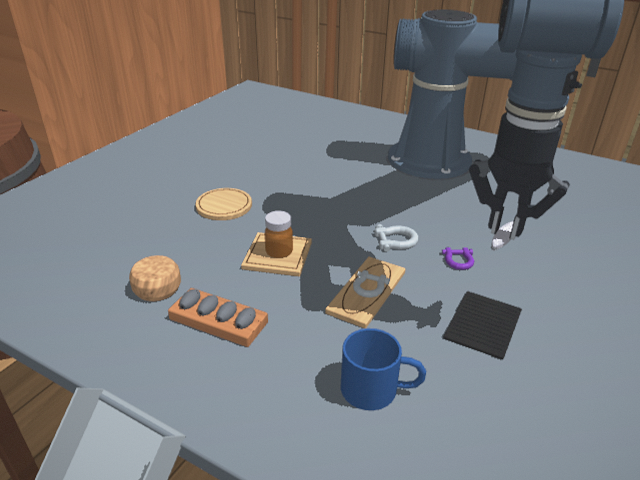

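The spinner is held level in the fingers at (507,236). I'm setting it down on the mat.

Request:
step_arm(moves=[0,0,0,-0.3,0,0,0,0,-0.6,0,0,0,0,-0.75,0,0,0,0,-0.79,0,0,0,0,-0.815,0,0,0,0,-0.82,0,0,0,0,-0.82,0,0.6,0,0,-0.82,0,0.6,0,0,-0.82,0,0.6,0,0,-0.7,0,0.6,0,0,-0.3,0,0.6,0,0,0,0])

```text
t: 8.2
tcp_pos: [0.5265, 0.2953, 0.2351]
tool_rot: [0.002, 1.0, -0.0, -0.001]
force: [0.5, 1.1, 1.0]
finger_gap: 0.6
gripper_force: 0.0
```

Request:
step_arm(moves=[1,0,-0.4,0,-0.1,1,0,-1,0,-0.2,1,0,-1,0,-0.3,1,0,-1,0,-0.35,1,0,-1,0,-0.4,1,0,-1,0,-0.4])

```text
t: 8.95
tcp_pos: [0.5268, 0.0949, 0.2342]
tool_rot: [0.538, 0.843, 0.0, 0.0]
force: [-0.6, -0.1, -0.4]
finger_gap: 0.996
gripper_force: 0.0
```

Request:
step_arm(moves=[1,0.075,-0.9,0,0,1,0.075,-0.9,0,0,1,0.075,-0.9,0,0,1,0.075,-0.9,0,0,1,0.075,-0.9,0,0])

```text
t: 9.57
tcp_pos: [0.5414, -0.0843, 0.2339]
tool_rot: [0.536, 0.844, 0.0, -0.001]
force: [-1.0, -0.7, 0.9]
finger_gap: 1.003
gripper_force: 0.0
```

Run:
```python
from h import *
s=manip.snapshot("top"); cv2.imwrite("pics/top2.png",s["color"])
m=masks(s); show("spinner",blob(s,m["metal"],(110,225,172,305),.010))
goto((541,-92.4),None,19.9)
```

```text
spinner [527.6 293.9] [114.  152.3] 2.3 h 0.3
t 9.62 tcp [541.3 -83.5 233.8] closing 25.3 q [-0.36  0.52  1.7   0.    0.93 -0.8 ] F [-0.1  0.   0.2] gap 1.001 gf 0.0
units [-0.001 -0.045  0.   ] yaw -0.03
```

View pics/top2.png

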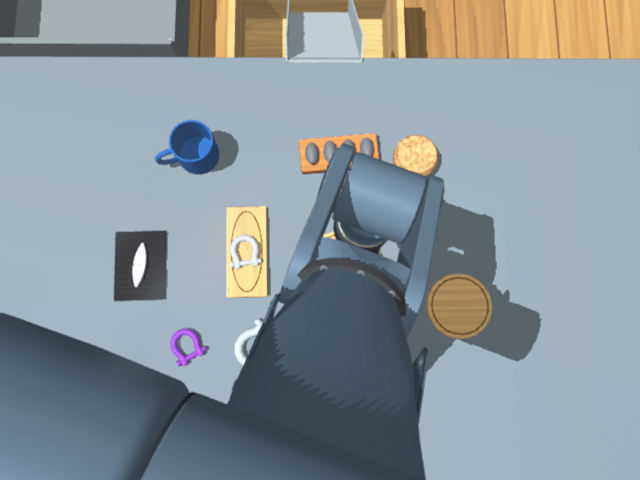

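The spinner lies on the mat at (140,265) and is released. Next the jar: descend over it and grip.

Request:
step_arm(moves=[1,0,-0.045,0,-0.03,1,0,-0.045,0,-0.03,1,0,-0.045,-0.25,-0.03,1,0,-0.045,-0.45,-0.03,1,0,-0.045,-0.6,-0.03,1,0,-0.045,-0.64,-0.03,1,0,-0.045,-0.64,-0.03,0,0,-0.045,-0.64,-0.03,0,0,-0.045,-0.64,-0.03,0,0,-0.045,-0.64,-0.03,0,0,-0.045,-0.64,-0.03,0,0,-0.045,-0.64,-0.03])

```text
t: 11.12
tcp_pos: [0.5423, -0.0937, 0.1075]
tool_rot: [0.574, 0.819, 0.0, 0.001]
force: [-0.6, 1.0, 5.3]
finger_gap: 0.587
gripper_force: 41.2
```

Run:
```python
from h import *
goto((449.8,-296))
s=manip.snapshot("scene"); cv2.imwrite("pics/scene3.png",cv2.resize(s["color"][150:330,180:420],(800,600)))
```

```text
t 11.12 tcp [542.3 -93.7 107.5] closing 19.9 q [-0.37  0.73  1.76 -0.    0.65 -0.72] F [-0.6  1.   5.3] gap 0.587 gf 41.2
units [-0.463 -1.011  0.   ] yaw None
```

View pics/scene3.png

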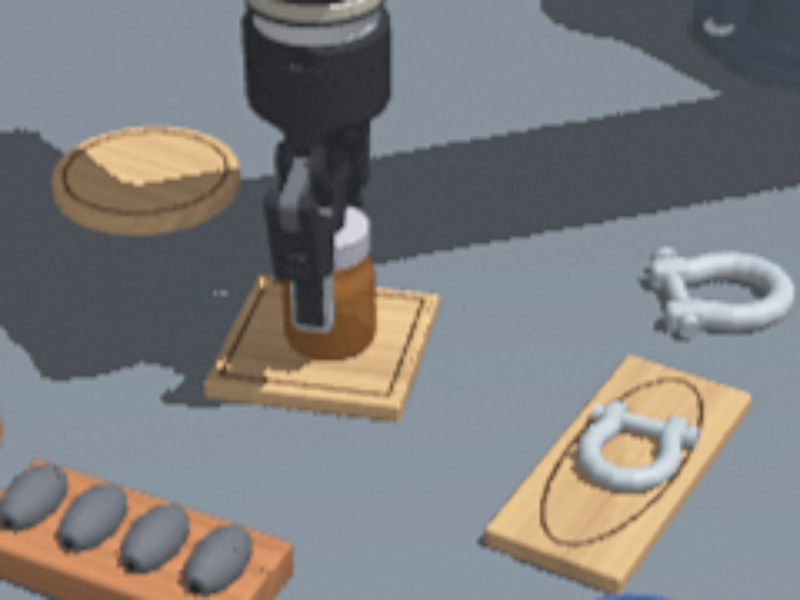

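Request:
step_arm(moves=[0,0,0,0.1,0,0,0,0,0.3,0,0,0,0,0.4,0,0,-0.1,-0.2,0.4,0,0,-0.2,-0.45,0.4,0,0,-0.35,-0.75,0.4,0,0,-0.43,-0.93,0.4,0,0,-0.463,-1,0.4,0,0,-0.463,-1,0.4,0,0,-0.463,-1,0.4,0])

```text
t: 12.42
tcp_pos: [0.4494, -0.292, 0.1859]
tool_rot: [0.574, 0.819, 0.0, -0.001]
force: [-0.8, 0.0, -2.7]
finger_gap: 0.591
gripper_force: 43.0
```

Run:
```python
from h import *
goto((449.8,-296),107.5)
```

```text
t 12.43 tcp [ 449.4 -292.   185.9] closing 19.9 q [-0.79  0.58  1.76  0.    0.8  -1.13] F [-0.8  0.  -2.7] gap 0.591 gf 43.0
units [ 0.002 -0.02  -0.392] yaw None
```

Descend slowly, stopping short of contact and then creeping down.

Request:
step_arm(moves=[0,0,-0.02,-0.15,0,0,0,-0.02,-0.27,0,0,0,-0.02,-0.33,0,0,0,-0.02,-0.355,0,0,0,-0.02,-0.37,0,0,0,-0.02,-0.38,0,0,0,-0.02,-0.385,0,0,0,-0.02,-0.39,0,0,0,-0.02,-0.395,0,0,0,-0.02,-0.395,0])

```text
t: 13.68
tcp_pos: [0.4493, -0.2976, 0.1075]
tool_rot: [0.574, 0.819, -0.0, 0.0]
force: [-0.4, -0.1, 3.3]
finger_gap: 0.589
gripper_force: 43.6
```

Run:
```python
from h import *
state()
s=manip.snapshot("scene"); cv2.imwrite("pics/scene4.png",cv2.resize(s["color"][140:260,140:300],(800,600),interpolation=2))
```

```text
t 13.68 tcp [ 449.3 -297.6  107.5] closing 19.9 q [-0.79  0.72  1.79 -0.    0.63 -1.14] F [-0.4 -0.1  3.3] gap 0.589 gf 43.6
```

View pics/scene4.png

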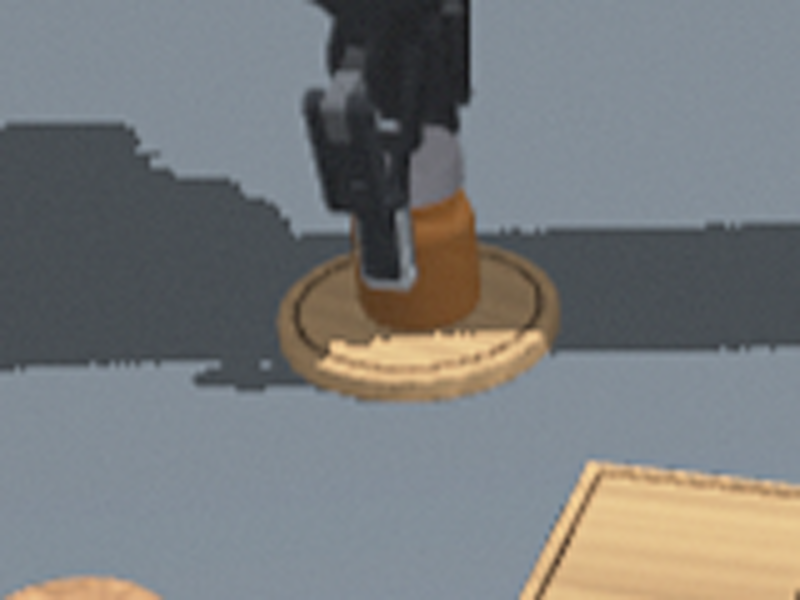

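The jar is upright on the round board, with about 6 N of contact. Release, rise and head for the shackle.

Request:
step_arm(moves=[0.68,0,0,0,0,0.8,0,0,0,0,1,0,0,0,0,1,0,0,0,0,1,0,0,0.15,0,1,0,0,0.4,0,1,0,0,0.6,0,1,0,0.5,0.6,0.1,1,0,1,0.6,0.2,1,0.3,1,0.6,0.25,1,0.5,1,0.6,0.25,1,0.5,1,0.6,0.25])

```text
t: 15.22
tcp_pos: [0.5529, -0.0958, 0.2274]
tool_rot: [0.215, 0.977, -0.0, 0.002]
force: [-1.4, -0.2, 0.6]
finger_gap: 0.999
gripper_force: 0.0
```

Request:
step_arm(moves=[0.72,0,0.5,0,0.1,0.72,0,0.99,0,0.19,0.72,0,0.99,-0.2,0.19,0.72,0,0.99,-0.4,0.19,0.72,0,0.99,-0.4,0.19,0.72,0,0.99,-0.4,0.19])

```text
t: 15.98
tcp_pos: [0.5496, 0.0994, 0.1477]
tool_rot: [-0.078, 0.997, -0.0, 0.0]
force: [0.7, 0.1, -0.2]
finger_gap: 0.716
gripper_force: 0.0
```

Run:
```python
from h import *
p,a=state(); goto((551.2,102.2),86,99.5)
s=manip.snapshot("scene"); cv2.imwrite("pics/scene5.png",cv2.resize(s["color"][100:340,160:480],(800,600)))
f=240/np.tan(np.radians(s["fovy"])/2); Z=s["z_map"]; v,u=np.nonzero(Z>0); z=Z[v,u]
X=(np.c_[(u-s["cx"])/f*z,(v-s["cy"])/f*z,z]-s["t"])@s["R"]*1000
k=(np.hypot(*(X[:,:2]-p[:2]).T)<65)&(X[:,2]>50)&(X[:,2]<p[2]-30)
print("finger pts",k.sum(),"z percentiles below tcp",(p[2]-np.percentile(X[k,2],[0,1,3,10,50])).round(1))
t=manip.snapshot("top"); m=masks(t); 
b=blob(t,m["metal"],(440,270,490,335),.087); show("lid",b); print(cv2.minEnclosingCircle(b["w"]))
```

```text
t 15.97 tcp [549.6  99.4 147.7] closing 99.0 q [-0.02  0.67  1.72 -0.    0.75 -1.75] F [ 0.7  0.1 -0.2] gap 0.716 gf 0.0
t 15.97 tcp [549.6  99.4 147.7] closing 99.0 q [-0.02  0.67  1.72 -0.    0.75 -1.75] F [ 0.7  0.1 -0.2] gap 0.716 gf 0.0
units [ 0.008  0.014 -0.309] yaw 0.003
finger pts 348 z percentiles below tcp [65.7 64.1 63.2 59.7 45.8]
lid [ 449.  -296.3] [44.1 45. ] 89.9 h 86.7
((448.1170959472656, -295.7710266113281), 24.229265213012695)
```

View pics/scene5.png

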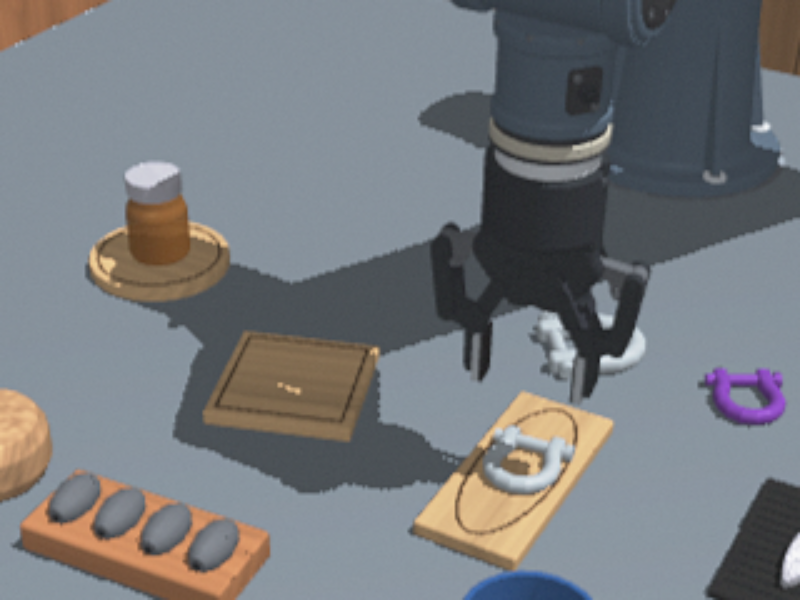

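The jar is centred on the round board to about 1 mm. The open fingertips reach about 65 mm ahead of the TCP, so I'm descending to about 81 mm to grip the shackle.

Request:
step_arm(moves=[0.85,0.005,0.014,-0.1,0,0.85,0.005,0.014,-0.25,0,0.85,0.005,0.014,-0.32,0,0.85,0.005,0.014,-0.335,0,0.85,0.005,0.014,-0.335,0,0,0.005,0.014,-0.335,0,0,0.005,0.014,-0.335,0,0,0.005,0.014,-0.335,0,0,0.005,0.014,-0.335,0,0,0.005,0.014,-0.335,0])

```text
t: 17.32
tcp_pos: [0.551, 0.1032, 0.0815]
tool_rot: [-0.079, 0.997, -0.0, 0.001]
force: [-1.4, -1.7, 6.0]
finger_gap: 0.602
gripper_force: 45.2
```

Run:
```python
from h import *
goto((542.6,-95.4),None,109.9)
```

```text
t 17.32 tcp [551.  103.2  81.5] closing 99.1 q [-0.01  0.78  1.74 -0.    0.62 -1.74] F [-1.4 -1.7  6. ] gap 0.602 gf 45.2
units [-0.042 -0.993  0.   ] yaw 0.06
```

Request:
step_arm(moves=[0,0,0,0.1,0,0,0,0,0.3,0,0,0,0,0.5,0,0,0,-0.25,0.5,0,0,0,-0.5,0.5,0,0,-0.04,-0.8,0.5,0,0,-0.042,-0.993,0.5,0,0,-0.042,-0.993,0.5,0,0,-0.042,-0.993,0.5,0])

```text
t: 18.45
tcp_pos: [0.5415, -0.0949, 0.1801]
tool_rot: [-0.079, 0.997, 0.0, -0.0]
force: [-0.2, -0.3, -1.4]
finger_gap: 0.597
gripper_force: 42.5
```

Run:
```python
from h import *
goto((542.6,-95.4),81.5)
s=manip.snapshot("scene"); cv2.imwrite("pics/scene6.png",cv2.resize(s["color"][100:340,160:480],(800,600)))
```

```text
t 18.45 tcp [541.5 -94.9 180.1] closing 99.1 q [-0.38  0.61  1.73  0.    0.81 -2.11] F [-0.2 -0.3 -1.4] gap 0.597 gf 42.5
units [ 0.006 -0.002 -0.493] yaw None
```

View pics/scene6.png

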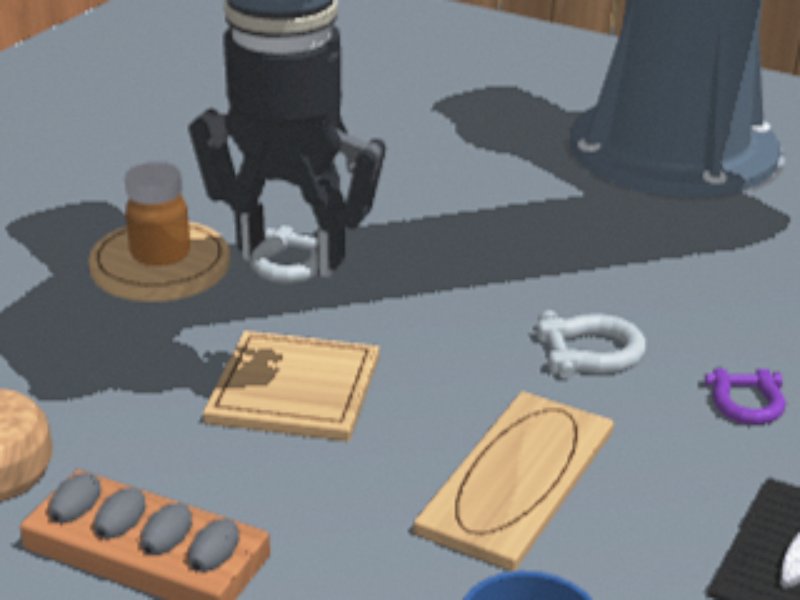

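The shackle is held level above the square board. Lower and release it, then head for the spinner on the mat.

Request:
step_arm(moves=[0,0.006,0,-0.2,0,0,0.006,0,-0.35,0,0,0.006,0,-0.43,0,0,0.006,0,-0.465,0,0,0.006,0,-0.48,0,0,0.006,0,-0.492,0,0,0.006,0,-0.492,0,0.75,0.006,0,-0.492,0,0.85,0.006,0,-0.492,0,0.85,0.006,0,-0.492,0,0.85,0.006,0,-0.3,0,0.85,0.006,0,0.1,0])

```text
t: 20.0
tcp_pos: [0.5419, -0.095, 0.1816]
tool_rot: [-0.079, 0.997, 0.001, -0.002]
force: [0.5, -0.6, -0.6]
finger_gap: 0.85
gripper_force: 0.0
```

Request:
step_arm(moves=[0.6,0,0.3,0.2,0,0.6,0,0.6,0.2,0,0.6,0,1,0.2,0,0.6,0,1,0.2,0,0.6,0,1,0.2,0])

```text
t: 20.62
tcp_pos: [0.5426, 0.1065, 0.2225]
tool_rot: [-0.081, 0.997, 0.0, 0.0]
force: [0.0, 0.2, -1.3]
finger_gap: 0.598
gripper_force: 0.0
```

Run:
```python
from h import *
state()
t=manip.snapshot("top"); cv2.imwrite("pics/top7.png",t["color"]); m=masks(t)
show("shackle",blob(t,m["metal"],(322,225,380,285),.018))
g=t["color"].min(2); b=blob(t,((g>120)*255).astype(np.uint8),(116,233,166,299),.010); show("spinner",b)
goto(b["c"],81,b["ang"]+90)
```

```text
t 20.62 tcp [542.6 106.5 222.5] closing 99.3 q [-0.01  0.54  1.69  0.    0.91 -1.74] F [ 0.   0.2 -1.3] gap 0.598 gf 0.0
shackle [541.5 -99. ] [55.8 59.9] 179.9 h 22.5
spinner [514.8 312.9] [7.5 9.2] 93.0 h 553.2
t 20.68 tcp [542.8 105.3 222.5] closing 99.2 q [-0.01  0.54  1.69 -0.    0.91 -1.74] F [ 0.5 -0.2  0.3] gap 0.598 gf 0.0
units [-0.14   1.038 -0.707] yaw 0.466
```

View pics/top7.png

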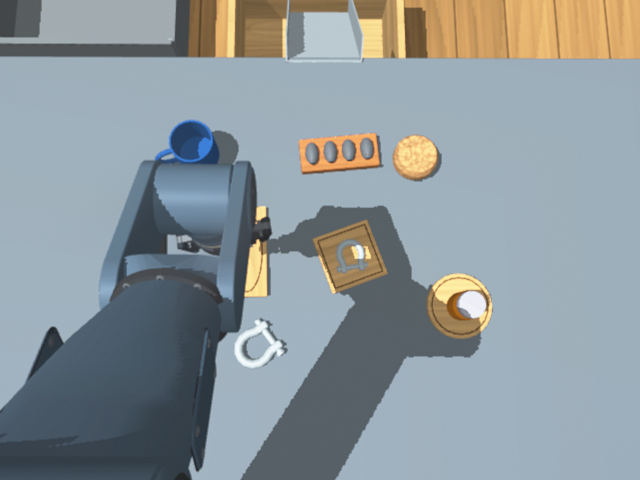

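The shackle lies on the square board at (352,256). The arm hides the mat, so I'm taking the spinner's position from the earlier picture top2.

Run:
```python
from h import *
s=dict(np.load("top0.npz")); s["color"]=cv2.imread("pics/top2.png")
b=blob(s,((s["color"].min(2)>100)*255).astype(np.uint8),(118,235,164,297),.010); print(b["c"],b["size"],b["ang"])
goto(b["c"],82,b["ang"]+90)
```

```text
[527.1 296.5] [24.4 84.7] 174.6
t 20.68 tcp [542.8 105.3 222.5] closing 99.2 q [-0.01  0.54  1.69 -0.    0.91 -1.74] F [ 0.5 -0.2  0.3] gap 0.598 gf 0.0
units [-0.079  0.956 -0.702] yaw -0.081
```

Request:
step_arm(moves=[0.6,-0.04,0.3,0,-0.04,0.6,-0.079,0.6,0,-0.081,0.6,-0.079,0.956,0,-0.081,0.6,-0.079,0.956,-0.2,-0.081,0.6,-0.079,0.956,-0.45,-0.081,0.6,-0.079,0.956,-0.65,-0.081,0.6,-0.079,0.956,-0.705,-0.081,0.6,-0.079,0.956,-0.705,-0.081,0,-0.079,0.956,-0.705,-0.081,0,-0.079,0.956,-0.705,-0.081,0,-0.079,0.956,-0.705,-0.081,0,-0.079,0.956,-0.705,-0.081])

```text
t: 22.18
tcp_pos: [0.5285, 0.2961, 0.0834]
tool_rot: [0.048, 0.999, 0.0, 0.002]
force: [-0.4, -1.1, 6.4]
finger_gap: 0.242
gripper_force: 39.4
```

Run:
```python
from h import *
goto((551.9,97.5),None,90.6)
```

```text
t 22.18 tcp [528.5 296.1  83.4] closing 84.5 q [ 0.33  0.81  1.62 -0.    0.71 -1.15] F [-0.4 -1.1  6.4] gap 0.242 gf 39.4
units [ 0.117 -0.993  0.   ] yaw 0.034
```

Gripped (gap 0.242). Carry it to the long board; the place height is 83.4 + 6 ≈ 89.5 mm.

Request:
step_arm(moves=[0,0,0,0.2,0,0,0,0,0.5,0,0,0,-0.2,0.5,0.034,0,0.06,-0.5,0.5,0.034,0,0.117,-0.8,0.5,0.034,0,0.117,-0.993,0.5,0.034,0,0.117,-0.993,0.5,0.034,0,0.117,-0.993,0.5,0.034])

```text
t: 23.18
tcp_pos: [0.5505, 0.0977, 0.1817]
tool_rot: [-0.005, 1.0, 0.0, 0.0]
force: [0.4, -0.0, 0.1]
finger_gap: 0.237
gripper_force: 39.4
```

Run:
```python
from h import *
goto((551.9,97.5),89.5,90.6)
s=manip.snapshot("scene"); cv2.imwrite("pics/scene8.png",cv2.resize(s["color"][100:340,160:480],(800,600)))
```

```text
t 23.18 tcp [550.5  97.7 181.7] closing 90.6 q [-0.02  0.61  1.71  0.    0.82 -1.61] F [ 0.4 -0.   0.1] gap 0.237 gf 39.4
units [ 0.007 -0.001 -0.461] yaw 0.0
```

View pics/scene8.png

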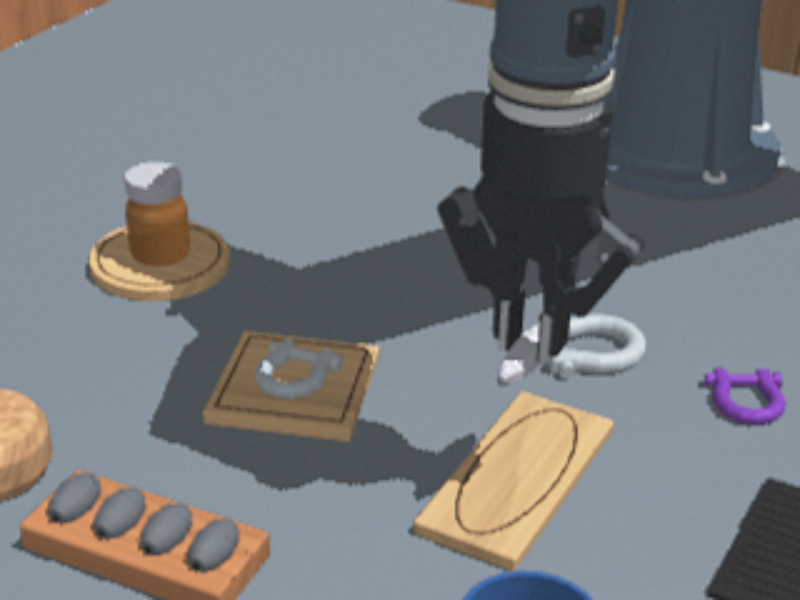

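The spinner is held level at crop (520,355), above the long board. Set it down, release, rise and withdraw to the +y side.

Request:
step_arm(moves=[0,0.007,0,-0.2,0,0,0.007,0,-0.35,0,0,0.007,0,-0.42,0,0,0.007,0,-0.445,0,0,0.007,0,-0.46,0,0,0.007,0,-0.465,0,0,0.007,0,-0.465,0,0.6,0.007,0,-0.465,0,0.6,0.007,0,-0.465,0,0.6,0.007,0,-0.465,0,0.6,0.007,0,-0.2,0,0.6,0.007,0,0.3,0])

```text
t: 24.72
tcp_pos: [0.5512, 0.0971, 0.2035]
tool_rot: [-0.005, 1.0, 0.0, -0.002]
force: [1.5, 0.1, -0.3]
finger_gap: 0.601
gripper_force: 0.0
```

Request:
step_arm(moves=[0.6,-0.1,0.4,0.1,0,0.6,-0.2,0.7,0.1,0,0.6,-0.3,1,0.1,0,0.6,-0.3,1,0.1,0,0.6,-0.3,1,0.1,0])

```text
t: 25.35
tcp_pos: [0.491, 0.2989, 0.2238]
tool_rot: [-0.007, 1.0, -0.0, -0.0]
force: [0.1, 0.2, -0.5]
finger_gap: 0.6
gripper_force: 0.0
```

Request:
step_arm(moves=[0.6,-0.1,0.4,0,0,0.6,-0.2,0.7,0,0,0.6,-0.4,1,0,0,0.6,-0.4,1,0,0,0.6,-0.4,1,0,0])

```text
t: 25.98
tcp_pos: [0.4115, 0.4979, 0.2235]
tool_rot: [-0.007, 1.0, -0.0, -0.0]
force: [0.7, 0.6, 0.2]
finger_gap: 0.598
gripper_force: 0.0
```

Run:
```python
from h import *
state()
t=manip.snapshot("top"); cv2.imwrite("pics/top9.png",t["color"]); m=masks(t)
for n,box,z in [("shackle",(322,225,380,285),.018),("spinner",(230,208,265,296),.018),("lid",(440,270,490,335),.087)]:
    show(n,blob(t,m["metal"],box,z))
```

```text
t 25.98 tcp [411.5 497.9 223.5] closing 90.8 q [ 0.71  0.65  1.45 -0.    1.05 -0.88] F [0.7 0.6 0.2] gap 0.598 gf 0.0
shackle [543.6 -95.4] [57.2 60.2] 9.4 h 22.4
spinner [551.1  97.3] [22.2 82.5] 0.8 h 19.4
lid [ 449.  -294.5] [44.1 48.6] 89.9 h 86.6
```

View pics/top9.png

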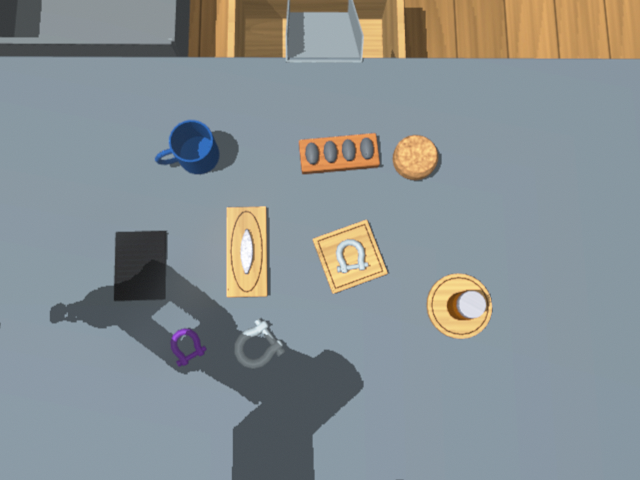

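All three are centred to within about 2 mm: the spinner at (247,251), the shackle at (350,256) and the jar lid at (471,304). The bystanders have not moved.

```bash
python3 -c "
from station import manip
print(manip.sign_off())"
```

```text
the job is handed in; nothing more can be done
None
```

I handed the job in at about 26 s: the jar, shackle and spinner each measured within about 2 mm of their own board's centre (the spinner within 1° of the long board's length), and the mug, float and sinker block look unmoved; sign-off returned no verdict.

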